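# Snap the hanger clip onto the drying rail and butt it against the orange collar

## Robot

A 6-joint arm with a two-finger parallel gripper is mounted at the origin on a cart in front of the work surface, level with it; the furniture and walls round the work are solid. World frame = base frame: x ahead of the robot, y to its left, z up, the work surface at z = 0. Lengths are in mm, angles in degrees, forces in N, time in s.
With the tool pointing down it reaches from about 300 to 850 mm from the base axis. Payload 4.2 kg.
Tool frame: the origin (TCP) lies midway between the tips of the shut fingers; the grasp point (between the pads) lies 19 mm behind it; x points along the fingers, y is the direction in which the jaws open and shut, and the axes are right-handed (so a half turn about x gives the same grasp; the last joint's range is limited). The gripper opens to 91 mm and grips with 3 to 60 N. Pads are 32 mm wide; open, the fingers measure 118 mm over their backs; the gripper's body (76 mm by 178 mm) begins 60 mm behind the grasp point.
Start: joints at [-66.807, 18.312, 89.639, -0, 72.044, -1.146], TCP at [236.985, -523.91, 213.976] pointing down, gripper open.
Joint ranges: [-177.97, 177.97], [-48.28, 115.42], [12.27, 149.76], [-77.06, 257.06], [2.81, 150.46], [-146.56, 146.56]. Speed limits (degrees/s): [147.25, 147.25, 180, 180, 180, 180].

## Interface

Orientations are given as [roll, pitch, yaw] about the fixed x, y, z axes, in that order (R = Rz(yaw) Ry(pitch) Rx(roll)).
In Python, from workcell import * gives the robot as it stands.
- The arm moves only by the shell command python3 -m handwheel 'ROWS' [FORCE]. ROWS is a JSON object of lists of equal length, an entry for each row: "gripper": the closure, from 0 (fully open) to 1 (shut); "offset": the shift along the tool's x, y, z in mm, a list of three; "rot": the turn, a rotation vector about the tool's x, y, z in degrees, a list of three. A call has 1 to 5 rows; each row is the pose to reach, as a shift and turn from the pose commanded when the call began, along the tool's axes at that moment; what a row does not reach only later rows make up. A row lasts 1/12 s, in which the tool goes at most 41.7 mm and 7.16 degrees, less where a joint would pass 70% of its speed; a pose out of reach is approached as far as the arm can. A call with a gripper value outside its range is refused whole. The fingers move at their own pace and stop on an object; FORCE is the grip in N (left out, the last holds). Time passes only in rows, so rows that repeat a pose let the fingers close. It gives the time, the measured TCP pose, the force and the opening at its end, in the units of the state.
- state(): the state, without advancing time (a new reading comes with each control period).
- grab_frame(name): name is "side" or "top" or "wrist"; returns the picture (420x560x3 uint8, red, green, blue); there is no depth.
- camera_params(name): a dict with "fx", "fy", "cx", "cy" (pixels), "k1" (the pictures are not rectified: a ray, as slopes to the right and down, at radius r is drawn at 1 + k1 r^2 times it, then the intrinsics apply), "position" and "attitude" of the camera in the world; the wrist camera has in their place "hand_eye" (4x4, takes a point from camera to tool coordinates, whose origin is the TCP and whose axes are the tool frame's). Camera axes: x right, y up, looking along -z (the intrinsics and any distortion apply to the point x, -y, -z); pixel columns grow to the right and rows downward; lengths in mm; the calibration is good to about 2 mm. A picture is of the moment at which its call begins: read the wrist's pose just before it. camera_params takes no time and is no camera call.
- job_done(): hands the job in, once; it reports no verdict.
The state is a dict: "time_s": time; "qpos": joint angles; "qvel": joint speeds; "effort": joint torques, N m; "ee_pos": TCP position; "ee_rot": TCP orientation; "force": force on the tool from outside, world axes, zero at the start; "torque": the same for the moment, N m; "gripper_width": finger opening in mm.
Only numpy, scipy, OpenCV 4.12 (cv2) and the standard library are available. Lean on these libraries where they do the work, as an engineer would, in place of code of your own. Each camera call takes 0.05 s, during which the arm holds its last target.

## Task

Pick up the blue sprung clip and press it straight down onto the steel drying rail, midway between the two collars, until both arms snap under the rail and the clip sits fully home. Then, without taking it off, slide it along the rail until it butts firmly but gently against the black rubber buffer on the inner side of the orange collar, and let go, leaving it there. Do not force anything (the snap needs only a moderate push, and the buffer a light one), and leave the beaker, flask, dropper bottle and stopwatch where they are.

Things in the scene. Friction and masses are not known exactly. Their poses are not given: they have to be found in the camera images.
- clip: Loose blue plastic pipe clip, about 75 g, standing on the lips of its two sprung arms, mouth down. Origin: centre of its underside; z up, y along the bore, x across. 26 mm long (y), 34 mm wide over the arms (x), 70 mm high plus a 7 mm wire loop. The arms swing out sideways (x). Mouth 16 mm clear, flared to 28 mm at the bottom, for the 22 mm rail. A downward push of about 10 to 15 N snaps it on.
- clip_bore (a point): Centre of the clip's bore, 16 mm above its origin; it lies on the rail's centre line when the clip is fully home (the inside of the crown, 11 mm above this point, then rests on top of the rail, and the push rises steeply: 15 to 20 N is plenty, 30 N too much). Clip slides along the rail with 1 to 5 N; 4 to 10 N against the buffer is enough. Axes as the clip's.
- clip_tab (a point): Point on the clip's upright tab to grip, 55 mm above the clip's origin (39 mm above its bore). Tab: 14 mm thick in x, 26 mm long in y, from 34 to 70 mm above the origin. Close the fingers across x, fingertips no lower than 35 mm above the origin: below are a 23 mm wide shoulder and the arms, which must be free to spread. Axes as the clip's.
- clip_arm_a (a joint): Sprung arm of the clip on its +x side (rad): 0 closed, grows as it is spread outward; about 0.12 at the rail's widest point, below 0.05 when snapped home. Springs back closed.
- clip_arm_b (a joint): Sprung arm on the clip's -x side, same values.
- rail: Drying rail: fixed level steel tube, 22 mm diameter and 320 mm long, on two posts with feet 125 mm either side of the middle. Origin on the bench under its middle; y along the tube, z up. Tube's centre line 95 mm above the bench, its top at 106 mm.
- rail_mid (a point): Middle of the rail on its centre line, 95 mm above the bench; axes as the rail's.
- collar_orange: Orange stop collar fixed round the rail, 32 mm diameter, 20 mm wide. Origin at its centre, on the rail's centre line, 55 to 78 mm from the rail's middle on either side; y along the rail. A black rubber buffer ring (29 mm diameter, firm) stands out of each face by 1 to 15 mm, set differently each time and not given: the butted clip's centre is 24 to 38 mm from the collar's centre.
- collar_grey: Grey stop collar, same size, 55 to 78 mm from the middle on the other side. The clear stretch of rail between the two collar bodies is 90 mm or more, less the buffer.
- beaker_150: Small glass beaker with blue content, 62x68x80 mm, upright on the bench; leave alone. Origin at the centre of its underside.
- conical_flask: Conical glass flask, 65 mm diameter, 105 mm high; leave alone. Origin at the centre of its underside.
- dropper_bottle: Brown dropper bottle, 33 mm diameter, 102 mm high; leave alone. Origin at the centre of its underside.
- stopwatch: Black stopwatch lying flat, 71x59x17 mm; leave alone. Origin at the centre of its underside.
Not all that is in view belongs to the job. There is more than one size of the clip; the job needs the smallest.

How it is judged (in metres and radians):
On the way, in this order (a step that is already met when the one before it is completed fails the run):
1. the clip is snapped fully home on the rail between the collars, clear of the orange collar and its buffer (x of clip_bore in the frame of rail_mid between -0.0025 and 0.0025 m and z of clip_bore in the frame of rail_mid between -0.0025 and 0.0025 m and value of joint each of clip_arm_a, clip_arm_b below 0.07 rad and angle between the y axis of clip and the y axis of rail, either way round below 0.08 rad and y of clip_bore in the frame of rail_mid between -0.063 and 0.063 m and distance between clip_bore and collar_orange above 0.042 m), for 0.2 s.
2. still on the rail, the clip is pushed against the orange collar (its buffer) with more than 3 N (x of clip_bore in the frame of rail_mid between -0.0025 and 0.0025 m and z of clip_bore in the frame of rail_mid between -0.0025 and 0.0025 m and value of joint each of clip_arm_a, clip_arm_b below 0.07 rad and angle between the y axis of clip and the y axis of rail, either way round below 0.08 rad and y of clip_bore in the frame of rail_mid between -0.063 and 0.063 m and contact force between clip and collar_orange above 3 N), for 0.1 s.
At the end, for the whole second after the job is handed in: The clip is released, at rest and snapped home on the rail (bore within 2.5 mm of the centre line each way and 0.08 rad along it, both arms below 0.07 rad), between the collars, left where it butted: its centre at most 40 mm from the orange collar's centre (x of clip_bore in the frame of rail_mid between -0.0025 and 0.0025 m and z of clip_bore in the frame of rail_mid between -0.0025 and 0.0025 m and value of joint each of clip_arm_a, clip_arm_b below 0.07 rad and angle between the y axis of clip and the y axis of rail, either way round below 0.08 rad and y of clip_bore in the frame of rail_mid between -0.063 and 0.063 m and distance between clip_bore and collar_orange below 0.04 m and linear speed of clip below 0.01 m/s and contact force between clip and the fingers below 0.1 N); the robot touches nothing.
It fails at once if the clip bears on the rail (the squeeze of its arms included) with more than 50 N (contact force between clip and rail above 50 N).
It fails at once if the clip is pressed against a collar with more than 15 N (contact force between clip and collar_orange above 15 N or contact force between clip and collar_grey above 15 N).
It fails at once if the robot pushes on the rail or a collar with more than 15 N (contact force between any of the arm, the fingers and rail above 15 N or contact force between any of the arm, the fingers and collar_orange above 15 N or contact force between any of the arm, the fingers and collar_grey above 15 N).
It fails at once if a bystander is moved by more than 15 mm or tipped (distance of any of beaker_150, conical_flask, dropper_bottle, stopwatch from where it was at the start of the episode above 0.015 m or angle between any of beaker_150, conical_flask, dropper_bottle, stopwatch's own z axis and vertical above 0.3 rad).
It also fails if it takes over 72 s, if anything falls off the work surface, if the arm or the gripper's body presses on something with over 40 N, if the wrist force passes 120 N, or if a joint passes its speed limit or range.

## Working session

There is one attempt and no reset: what is moved stays moved. The work goes in short steps, Python scripts to look and compute and a shell command to move; the robot and the scene stay as the last step left them, time stands still between calls to the robot, and variables do not carry over. Pictures are saved under pics/ and viewed, and the job is handed in when it is done.

```bash
ls; mkdir -p pics; cat > h.py <<'E'
from workcell import *
import numpy as np, cv2
from scipy.spatial.transform import Rotation as R
def save(img,n,crop=None,scale=1):
    if crop: img=img[crop[1]:crop[3],crop[0]:crop[2]]
    if scale!=1: img=cv2.resize(img,None,fx=scale,fy=scale,interpolation=cv2.INTER_CUBIC)
    cv2.imwrite('pics/'+n,img[:,:,::-1])
E
python3 - <<'E'
from h import *
print(state())
for n in ['side','top','wrist']:
    print(n,camera_params(n)); im=grab_frame(n); np.save(n+'0.npy',im); save(im,n+'0.png')
E
```

```text
pics
{'time_s': 0.0, 'qpos': array([-6.68066649e+01,  1.83510010e+01,  8.97066209e+01, -1.78342281e-03,
        7.20442114e+01, -1.14650394e+00]), 'qvel': array([-0.00175293,  0.07010777, -0.11882407,  0.04253118,  0.01857273,
        0.11785523]), 'effort': array([-2.47981377e-03, -4.12464809e+01, -2.31975585e+01,  7.25321355e-02,
        4.56847355e-02, -1.60244390e-04]), 'ee_pos': array([ 236.76989463, -523.42826488,  213.12524997]), 'ee_rot': array([-90.19258518,  89.89815258, 114.14780517]), 'force': array([-0.20218601, -0.25968686,  0.15598741]), 'torque': array([0.02925433, 0.01924385, 0.03845537]), 'gripper_width': 91.38507036849485}
side {'fx': 422.68854361280034, 'fy': 422.68854361280034, 'cx': 285.94943793711747, 'cy': 207.24127883632974, 'k1': 0.0216633418268187, 'position': array([249.77900607, 754.69141604, 641.67086952]), 'attitude': array([ 5.75752541e+01,  1.22253245e-02, -1.61838821e+02])}
top {'fx': 481.0761101397469, 'fy': 481.0761101397469, 'cx': 274.94106269138734, 'cy': 203.29138109407603, 'k1': 0.041482659085055745, 'position': array([ 449.23685748, -105.65049503, 1301.72765775]), 'attitude': array([  3.52868812,   0.15068271, -89.33469461])}
wrist {'fx': 311.17776660120626, 'fy': 311.17776660120626, 'cx': 283.4511937714168, 'cy': 210.25112672691517, 'k1': -0.02537136219791816, 'hand_eye': array([[-1.00098004e-03,  2.38295664e-01, -9.71192141e-01,
        -1.70393083e+02],
       [ 9.99999499e-01,  2.38305822e-04, -9.72199277e-04,
        -6.62882491e-01],
       [-2.30131350e-07, -9.71192628e-01, -2.38295783e-01,
        -6.68532751e+01],
       [ 0.00000000e+00,  0.00000000e+00,  0.00000000e+00,
         1.00000000e+00]])}
```

View pics/side0.png

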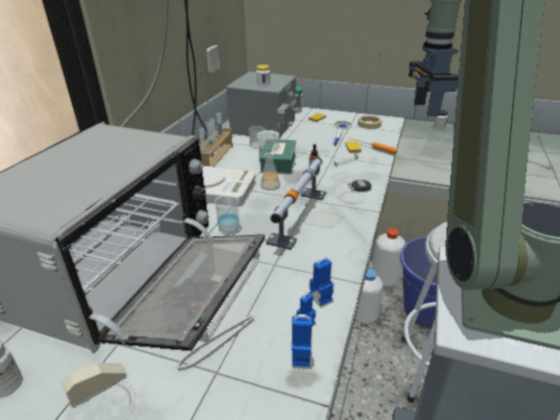

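View pics/top0.png

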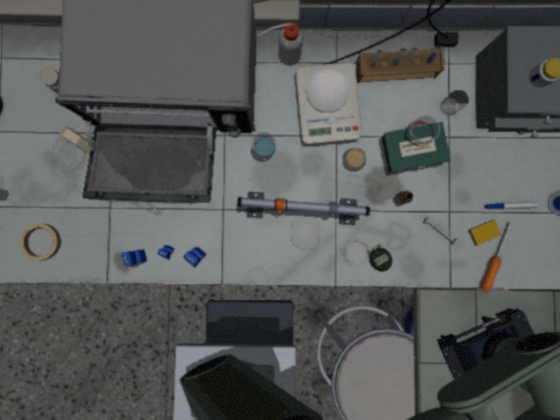

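View pics/wrist0.png

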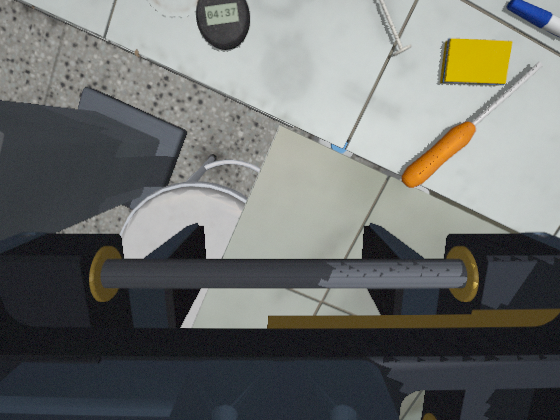

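The candidates are three blue clips, at top-view pixels (133,257), (166,252) and (194,256). The middle one at (166,252) looks smallest, so I'll crop in to check it.

```bash
cat >> h.py <<'E'
def rays(name,uv,st=None):
    p=camera_params(name); uv=np.atleast_2d(np.float64(uv))
    K=np.array([[p['fx'],0,p['cx']],[0,p['fy'],p['cy']],[0,0,1]])
    q=cv2.undistortPoints(uv[:,None],K,np.array([p['k1'],0,0,0]))[:,0]
    d=np.c_[q[:,0],-q[:,1],-np.ones(len(q))]
    if name=='wrist':
        H=p['hand_eye']; Rt=R.from_euler('xyz',st['ee_rot'],degrees=True).as_matrix()
        return Rt@H[:3,3]+st['ee_pos'], d@(Rt@H[:3,:3]).T
    return np.array(p['position']), d@R.from_euler('xyz',p['attitude'],degrees=True).as_matrix().T
def atz(name,uv,z,st=None):
    c,d=rays(name,uv,st); return c+d*((z-c[2])/d[:,2])[:,None]
def proj(name,X,st=None):
    p=camera_params(name);X=np.atleast_2d(np.float64(X))
    if name=='wrist':
        H=p['hand_eye'];Rt=R.from_euler('xyz',st['ee_rot'],degrees=True).as_matrix()
        Rc=Rt@H[:3,:3];c=Rt@H[:3,3]+st['ee_pos']
    else: Rc=R.from_euler('xyz',p['attitude'],degrees=True).as_matrix();c=np.array(p['position'])
    q=(X-c)@Rc; x=q[:,0]/-q[:,2];y=q[:,1]/q[:,2]
    s=1+p['k1']*(x*x+y*y); return np.c_[p['fx']*x*s+p['cx'],p['fy']*y*s+p['cy']]
def tri(a,b):
    (c1,d1),(c2,d2)=a,b; d1=d1[0];d2=d2[0]
    t=np.linalg.lstsq(np.c_[d1,-d2],c2-c1,rcond=None)[0]
    p1=c1+t[0]*d1;p2=c2+t[1]*d2; return (p1+p2)/2,np.linalg.norm(p1-p2)
E
python3 - <<'E'
from h import *
t=np.load('top0.npy');s=np.load('side0.npy')
save(t,'t_clip.png',(110,230,220,280),7); save(t,'t_rail.png',(225,180,385,230),5); save(s,'s_clip.png',(280,250,350,380),5)
save(s,'s_rail.png',(255,150,335,255),6)
print(atz('top',[(166,252),(133,257),(194,256)],70).round(0))
print(atz('top',[(238,203),(281,205),(369,211)],106).round(0))
E
```

```text
[[398. 174.  70.]
 [384. 257.  70.]
 [388. 103.  70.]]
[[ 523.  -10.  106.]
 [ 519. -117.  106.]
 [ 506. -335.  106.]]
```

View pics/t_clip.png

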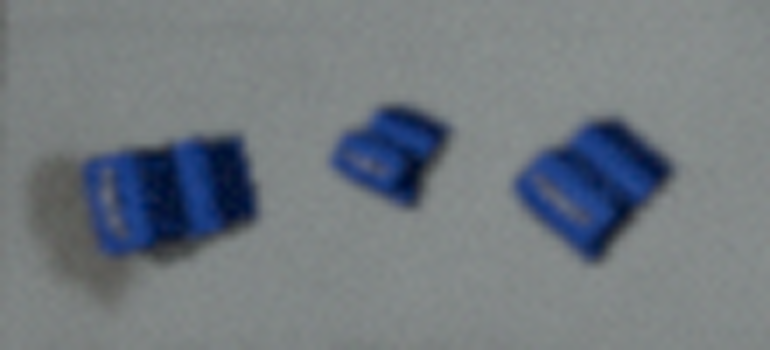

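View pics/t_rail.png

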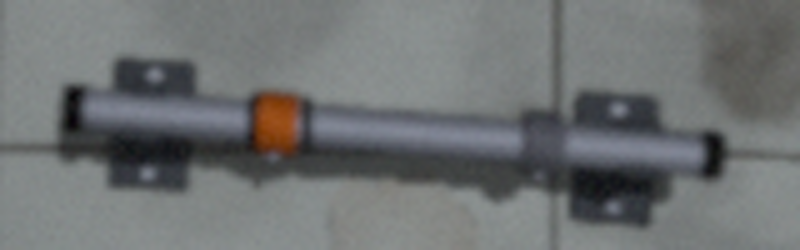

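View pics/s_clip.png

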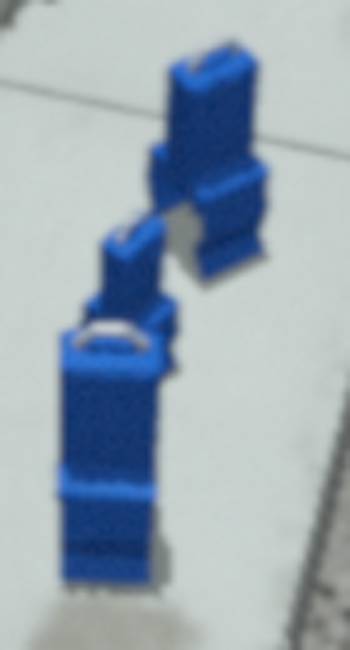

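View pics/s_rail.png

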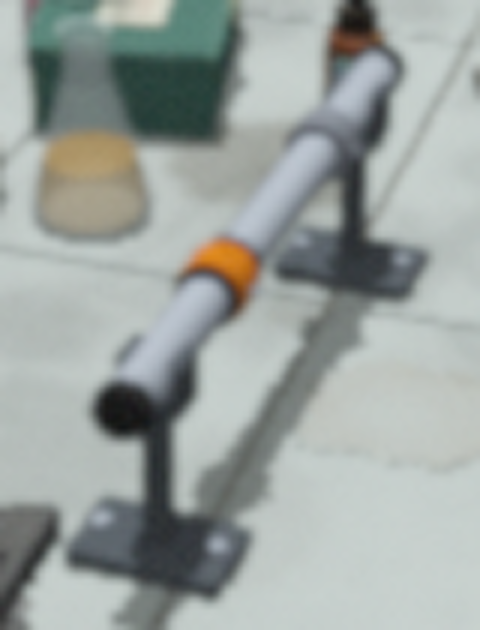

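The middle clip at (166,252) is clearly the smallest of the three, so that's my choice. Next I'll work out the transfer to a viewpoint above it.

```bash
cat >> h.py <<'E'
def goto(pos,yaw,st=None):
    """offset/rot (tool axes) from measured pose to pos with tool x down, tool y at world yaw (deg)"""
    st=st or state(); R0=R.from_euler('xyz',st['ee_rot'],degrees=True)
    best=None
    for yy in (yaw,yaw+180):
        a=np.radians(yy); x=np.array([0,0,-1.]);y=np.array([np.cos(a),np.sin(a),0])
        R1=R.from_matrix(np.c_[x,y,np.cross(x,y)]); rv=(R0.inv()*R1).as_rotvec(degrees=True)
        if best is None or np.linalg.norm(rv)<np.linalg.norm(best): best=rv
    print('off',R0.inv().apply(np.array(pos)-st['ee_pos']).round(1),'rot',best.round(2))
def show(st=None):
    st=st or state(); M=R.from_euler('xyz',st['ee_rot'],degrees=True).as_matrix()
    y=M[:,1]
    print('t',round(st['time_s'],2),'pos',st['ee_pos'].round(1),'tooly yaw',round(np.degrees(np.arctan2(y[1],y[0])),2),'x',M[:,0].round(3),'z',M[:,2].round(2),'F',st['force'].round(1),'T',st['torque'].round(2),'w',round(st['gripper_width'],1),'q',st['qpos'].round(0))
E
python3 - <<'E'
from h import *
show()
goto([398,174,200],-27); goto([398,174,200],63)
from scipy.spatial.transform import Rotation
E
```

```text
t 0.15 pos [ 236.8 -523.6  213.3] tooly yaw -65.66 x [-0.001  0.001 -1.   ] z [-0.91 -0.41 -0.  ] F [1.3 0.8 0.4] T [ 0.07  0.04 -0.01] w 91.1 q [-67.  18.  90.  -0.  72.  -1.]
off [  14.1 -569.1 -434.3] rot [-3.866e+01 -3.000e-02  7.000e-02]
off [  14.1 -569.1 -434.3] rot [5.134e+01 3.000e-02 7.000e-02]
```

```bash
python3 -m handwheel '{"gripper":[0.3,0.3,0.3,0.3,0.3],"offset":[[0,-31.6,-24.1],[0,-63.2,-48.2],[0,-94.8,-72.3],[0,-126.4,-96.4],[0,-158,-120.5]],"rot":[[0,0,0],[0,0,0],[0,0,0],[0,0,0],[0,0,0]]}' 15; python3 -m handwheel '{"gripper":[0.3,0.3,0.3,0.3,0.3],"offset":[[0,-31.6,-24.1],[0,-63.2,-48.2],[0,-94.8,-72.3],[0,-126.4,-96.4],[0,-158,-120.5]],"rot":[[0,0,0],[0,0,0],[0,0,0],[0,0,0],[0,0,0]]}'; python3 -m handwheel '{"gripper":[0.3,0.3,0.3,0.3,0.3],"offset":[[0,-31.6,-24.1],[0,-63.2,-48.2],[0,-94.8,-72.3],[0,-126.4,-96.4],[0,-158,-120.5]],"rot":[[0,0,0],[0,0,0],[0,0,0],[0,0,0],[0,0,0]]}'
python3 - <<'E'
from h import *
show();goto([398,174,200],-27)
E
```

```text
time_s: 0.57
ee_pos: [281.5, -328.4, 213.6]
ee_rot: [-94.1, 90.0, 110.2]
force: [-0.1, 0.2, 0.9]
gripper_width: 64.6
time_s: 0.98
ee_pos: [326.0, -134.9, 214.0]
ee_rot: [131.5, 90.0, -24.2]
force: [1.6, -0.8, -0.3]
gripper_width: 63.8
time_s: 1.4
ee_pos: [370.7, 59.0, 214.1]
ee_rot: [138.3, 90.0, -17.4]
force: [0.3, -0.8, 0.0]
gripper_width: 63.6
t 1.4 pos [370.7  59.  214.1] tooly yaw -65.64 x [ 0.001 -0.    -1.   ] z [-0.91 -0.41 -0.  ] F [ 0.3 -0.8  0. ] T [-0.06 -0.05 -0.01] w 63.6 q [  7.  -0. 113.  -0.  68.  73.]
off [ 14.  -93.6 -72.3] rot [-3.864e+01 -2.000e-02 -4.000e-02]
```

```bash
python3 -m handwheel '{"gripper":[0.3,0.3,0.3,0.3,0.3],"offset":[[3,-19,-14.4],[6,-38,-28.8],[9,-57,-43],[12,-75,-58],[14,-93.6,-72.3]],"rot":[[-7,0,0],[-14,0,0],[-21,0,0],[-28,0,0],[-35,0,0]]}'; python3 -m handwheel '{"gripper":[0.3,0.3,0.3],"offset":[[0,0,0],[0,0,0],[0,0,0]],"rot":[[-3.6,0,0],[-3.6,0,0],[-3.6,0,0]]}'
python3 - <<'E'
from h import *
st=state();show(st);np.save('w1st.npy',st,allow_pickle=True);im=grab_frame('wrist');np.save('w1.npy',im);save(im,'w1.png')
E
```

```text
time_s: 1.82
ee_pos: [398.1, 173.2, 199.4]
ee_rot: [-21.2, 90.0, -141.5]
force: [-0.5, -0.6, 0.1]
gripper_width: 63.7
time_s: 2.07
ee_pos: [397.9, 172.0, 199.6]
ee_rot: [-24.3, 89.9, -141.4]
force: [-0.5, 0.1, 0.3]
gripper_width: 63.5
t 2.07 pos [397.9 172.  199.6] tooly yaw -27.13 x [-0.001 -0.001 -1.   ] z [-0.46 -0.89  0.  ] F [-0.5  0.1  0.3] T [-0.06 -0.06  0.05] w 63.5 q [ 22.   6. 108.  -0.  66.  49.]
```

View pics/w1.png

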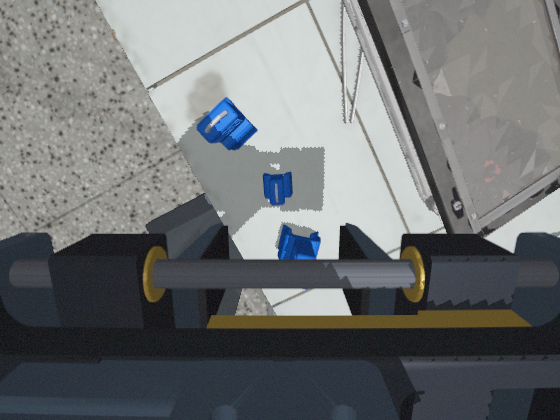

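```bash
python3 - <<'E'
from h import *
im=np.load('w1.npy');save(im,'w1c.png',(245,155,315,220),10)
st=np.load('w1st.npy',allow_pickle=True).item()
E
```

```text
(no output)
```

View pics/w1c.png

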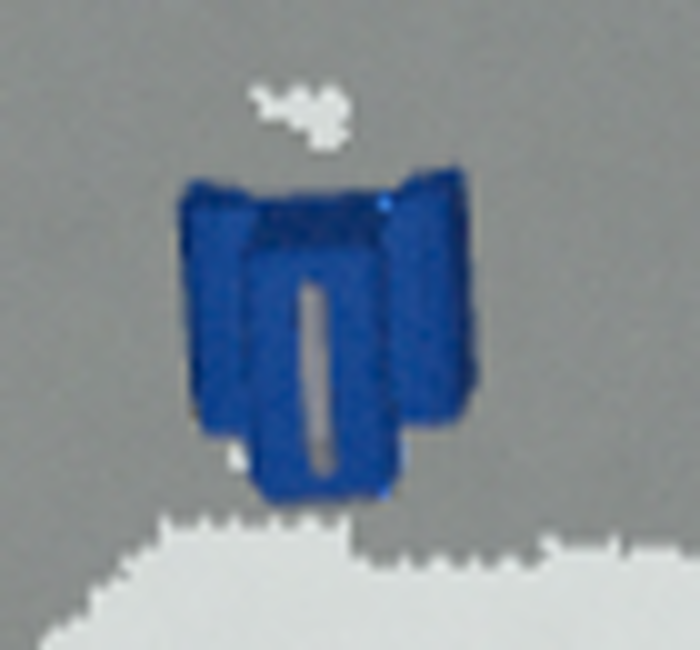

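```bash
python3 - <<'E'
from h import *
st=np.load('w1st.npy',allow_pickle=True).item()
P=np.array([(248,243),(382,243),(399,495),(257,495)])/10+[245,155]
X=atz('wrist',P,70,st);print(X.round(1),X.mean(0).round(1))
print([np.linalg.norm(X[i]-X[i-1]).round(1) for i in range(4)])
for a,b in ((3,0),(2,1)):
    d=X[b]-X[a];print('yaxis yaw-90',np.degrees(np.arctan2(d[1],d[0])).round(1)-90)
d=X[1]-X[0]+X[2]-X[3];print('x yaw',np.degrees(np.arctan2(d[1],d[0])).round(1))
W=atz('wrist',[(245+31,155+28.5),(245+32.5,155+47)],76,st);d=W[0]-W[1];print('wire',W.round(1),np.degrees(np.arctan2(d[1],d[0]))-90)
c=X.mean(0);print(proj('top',c),proj('side',c))
goto([c[0],c[1],100],-24)
E
```

```text
[[397.  199.7  70. ]
 [408.5 193.7  70. ]
 [398.6 170.7  70. ]
 [386.1 177.1  70. ]] [397.5 185.3  70. ]
[np.float64(25.1), np.float64(13.0), np.float64(25.1), np.float64(14.0)]
yaxis yaw-90 -25.700000000000003
yaxis yaw-90 -23.299999999999997
x yaw -27.1
wire [[401.  194.   76. ]
 [393.9 177.4  76. ]] -22.85907652608887
[[161.62585352 252.06468949]] [[305.57258688 295.72642728]]
off [ 99.7  -6.6 -12. ] rot [-3.16  0.04  0.02]
```

Sizes match (13.5 × 25 mm measured against 14 × 26 given). The clip centre is at (397.5, 185.3) with yaw about -24.5°. Now I'll descend and grip.

```bash
python3 -m handwheel '{"gripper":[0.3,0.3,0.3,0.3,0.3],"offset":[[33,-6.5,-12],[66,-6.5,-12],[100,-6.5,-12],[130,-6.5,-12],[130,-6.5,-12]],"rot":[[-2.6,0,0],[-2.6,0,0],[-2.6,0,0],[-2.6,0,0],[-2.6,0,0]]}'; python3 - <<'E'
from h import *
st=state();show(st);goto([397.5,185.3,42],-24.5);im=grab_frame('wrist');save(im,'w2.png');save(grab_frame('side'),'s2.png',(260,200,360,340),5)
E
```

```text
time_s: 2.53
ee_pos: [393.9, 183.2, 65.7]
ee_rot: [-40.8, 89.4, -155.4]
force: [-1.3, 0.1, 0.5]
gripper_width: 63.6
t 2.53 pos [393.9 183.2  65.7] tooly yaw -24.59 x [-0.01  -0.005 -1.   ] z [-0.42 -0.91  0.01] F [-1.3  0.1  0.5] T [-0.07  0.    0.01] w 63.6 q [ 23.  15. 119.  -0.  46.  48.]
off [23.7  2.6 -3.6] rot [-0.09  0.49  0.42]
```

View pics/w2.png

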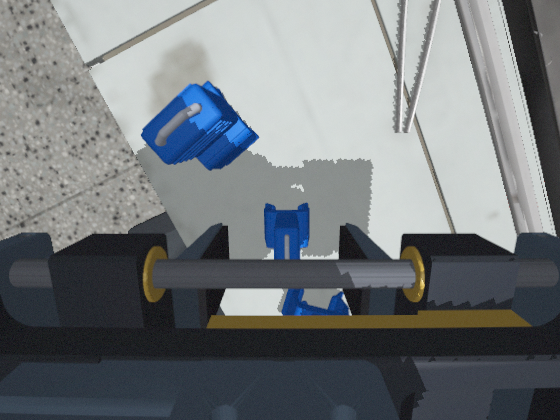

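View pics/s2.png

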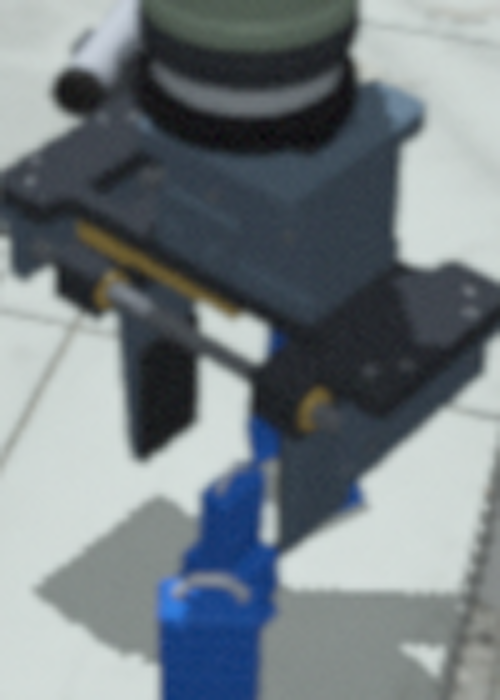

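```bash
python3 -m handwheel '{"gripper":[0.3,0.3,0.3],"offset":[[12,2,-1],[24,2.5,-2],[24,2.5,-2]],"rot":[[0,0,0],[0,0,0],[0,0,0]]}'; python3 - <<'E'
from h import *
show();goto([397.5,185.3,42],-24.5)
E
```

```text
time_s: 2.88
ee_pos: [401.9, 186.5, 46.8]
ee_rot: [134.2, 89.9, 19.7]
force: [-0.6, -0.8, -0.9]
gripper_width: 64.3
t 2.88 pos [401.9 186.5  46.8] tooly yaw -24.53 x [ 0.001  0.001 -1.   ] z [-0.42 -0.91 -0.  ] F [-0.6 -0.8 -0.9] T [-0.07 -0.02  0.05] w 64.3 q [ 23.  17. 120.  -0.  43.  48.]
off [ 4.8 -3.6  2.9] rot [-0.03 -0.06 -0.06]
```

```bash
python3 -m handwheel '{"gripper":[0.3,0.3,0.3,0.3],"offset":[[3,-3,2],[4,-3.5,2.5],[4,-3.5,2.5],[4,-3.5,2.5]],"rot":[[0,0,0],[0,0,0],[0,0,0],[0,0,0]]}'; python3 - <<'E'
from h import *
show();goto([397.5,185.3,42],-24.5)
E
python3 -m handwheel '{"gripper":[0.6,0.6,0.6,0.6,0.6],"offset":[[0,0,0],[0,0,0],[0,0,0],[0,0,0],[0,0,0]],"rot":[[0,0,0],[0,0,0],[0,0,0],[0,0,0],[0,0,0]]}' 10
python3 - <<'E'
from h import *
show();im=grab_frame('wrist');save(im,'w3.png',(200,170,400,290),4)
E
```

```text
time_s: 3.22
ee_pos: [397.2, 185.8, 42.8]
ee_rot: [135.2, 89.9, 20.7]
force: [0.8, 0.1, 0.2]
gripper_width: 63.6
t 3.22 pos [397.2 185.8  42.8] tooly yaw -24.47 x [ 0.002  0.001 -1.   ] z [-0.41 -0.91 -0.  ] F [0.8 0.1 0.2] T [-0.05 -0.1  -0.02] w 63.6 q [ 24.  17. 121.  -0.  42.  48.]
off [0.8 0.4 0.3] rot [ 0.03 -0.07 -0.07]
time_s: 3.63
ee_pos: [396.9, 185.6, 41.9]
ee_rot: [46.7, 90.0, -67.8]
force: [-0.5, 0.0, 0.4]
gripper_width: 37.2
t 3.63 pos [396.9 185.6  41.9] tooly yaw -24.46 x [ 0. -0. -1.] z [-0.41 -0.91  0.  ] F [-0.5  0.   0.4] T [-0.02 -0.01 -0.05] w 37.2 q [ 24.  18. 121.  -0.  42.  48.]
```

View pics/w3.png

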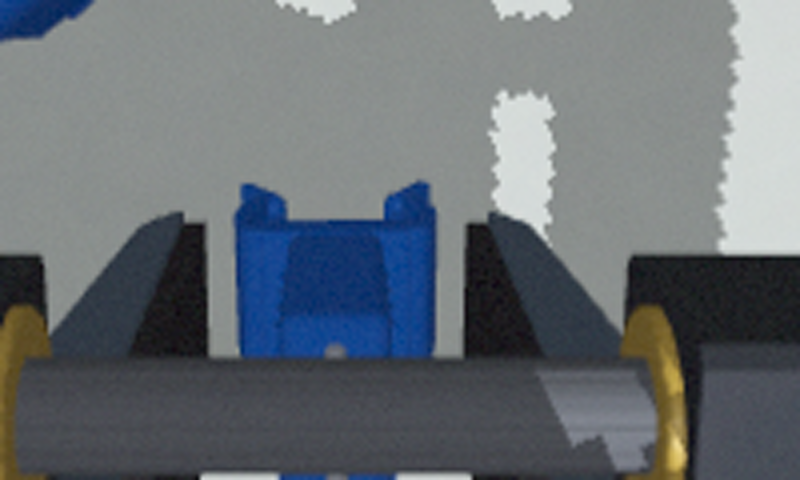

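```bash
python3 -m handwheel '{"gripper":[0.8,1,1,1,1],"offset":[[0,0,0],[0,0,0],[0,0,0],[0,0,0],[0,0,0]],"rot":[[0,0,0],[0,0,0],[0,0,0],[0,0,0],[0,0,0]]}' 15
python3 -m handwheel '{"gripper":[1,1,1,1],"offset":[[0,0,0],[0,0,0],[0,0,0],[0,0,0]],"rot":[[0,0,0],[0,0,0],[0,0,0],[0,0,0]]}' 40
python3 - <<'E'
from h import *
show()
E
```

```text
time_s: 4.1
ee_pos: [396.8, 185.6, 41.9]
ee_rot: [14.6, 90.0, -99.9]
force: [-0.4, 0.2, 0.3]
gripper_width: 14.1
time_s: 4.43
ee_pos: [396.9, 185.6, 41.9]
ee_rot: [64.1, 90.0, -50.4]
force: [-0.3, 0.5, 0.7]
gripper_width: 13.6
t 4.43 pos [396.9 185.6  41.9] tooly yaw -24.46 x [ 0. -0. -1.] z [-0.41 -0.91  0.  ] F [-0.3  0.5  0.7] T [ 0.02 -0.13 -0.  ] w 13.6 q [ 24.  18. 121.  -0.  42.  48.]
```

```bash
python3 - <<'E'
from h import *
X=atz('top',[(237.8,201.6),(369.6,211.2),(225+277/5,180+122/5),(225+543/5,180+140/5)],95);print(X.round(1),np.linalg.norm(X[0]-X[1]));m=(X[0]+X[1])/2;d=X[0]-X[1];d/=np.linalg.norm(d);print(m,'axis yaw-90',np.degrees(np.arctan2(d[1],d[0]))-90,'collars',(X[2:]-m)@d)
print('side pred mid', proj('side',[m,X[0],X[1],X[2]]).round(1))
show();goto([m[0],m[1],240],np.degrees(np.arctan2(d[1],d[0]))-90)
E
```

```text
[[ 526.8   -8.2   95. ]
 [ 506.5 -339.    95. ]
 [ 521.  -115.4   95. ]
 [ 513.5 -248.9   95. ]] 331.38901730937533
[ 516.63630515 -173.59421533   95.        ] axis yaw-90 -3.516284350426787 collars [ 58.38926754 -75.39259834]
side pred mid [[299.6 185.8]
 [275.  218.7]
 [319.1 159.9]
 [291.4 196.4]]
t 4.43 pos [396.9 185.6  41.9] tooly yaw -24.46 x [ 0. -0. -1.] z [-0.41 -0.91  0.  ] F [-0.3  0.5  0.7] T [ 0.02 -0.13 -0.  ] w 13.6 q [ 24.  18. 121.  -0.  42.  48.]
off [-198.   257.8  277.4] rot [-2.094e+01  0.000e+00 -1.000e-02]
```

```bash
python3 -m handwheel '{"gripper":[1,1,1,1,1],"offset":[[-40,0,0],[-80,0,0],[-120,0,0],[-160,0,0],[-200,0,0]],"rot":[[0,0,0],[0,0,0],[0,0,0],[0,0,0],[0,0,0]]}'
python3 - <<'E'
from h import *
show();goto([522,-80,242],-3.5)
E
```

```text
time_s: 4.85
ee_pos: [396.2, 185.4, 243.9]
ee_rot: [7.3, 90.0, -107.2]
force: [1.1, 0.5, -0.7]
gripper_width: 13.7
t 4.85 pos [396.2 185.4 243.9] tooly yaw -24.46 x [-0. -0. -1.] z [-0.41 -0.91  0.  ] F [ 1.1  0.5 -0.7] T [ 0.01 -0.14 -0.01] w 13.7 q [ 24.   5. 103.  -0.  72.  48.]
off [  1.9 224.4 189.5] rot [-2.096e+01  1.000e-02  0.000e+00]
```

```bash
python3 -m handwheel '{"gripper":[1,1,1,1],"offset":[[0,28,24],[0,56,47],[0,84,71],[0,112,95]],"rot":[[0,0,0],[0,0,0],[0,0,0],[0,0,0]]}'
python3 -m handwheel '{"gripper":[1,1,1,1,1],"offset":[[0,28,24],[0,56,47],[0,84,71],[1,112,95],[1,112,95]],"rot":[[-5,0,0],[-10,0,0],[-15,0,0],[-21,0,0],[-21,0,0]]}'
python3 -m handwheel '{"gripper":[1,1],"offset":[[0,0,0],[0,0,0]],"rot":[[0,0,0],[0,0,0]]}'
python3 - <<'E'
from h import *
st=state();show(st);im=grab_frame('wrist');np.save('w4.npy',im);np.save('w4st.npy',st,allow_pickle=True);save(im,'w4.png')
E
```

```text
time_s: 5.18
ee_pos: [459.7, 51.5, 242.2]
ee_rot: [117.8, 90.0, 3.4]
force: [0.6, 0.7, -1.4]
gripper_width: 13.7
time_s: 5.6
ee_pos: [524.3, -85.5, 240.1]
ee_rot: [20.7, 89.8, -72.9]
force: [0.1, 0.6, -0.7]
gripper_width: 13.7
time_s: 5.77
ee_pos: [521.5, -79.7, 240.5]
ee_rot: [-113.6, 89.9, 152.8]
force: [0.5, 1.1, -1.5]
gripper_width: 13.8
t 5.77 pos [521.5 -79.7 240.5] tooly yaw -3.54 x [-0.001  0.001 -1.   ] z [-0.06 -1.   -0.  ] F [ 0.5  1.1 -1.5] T [-0.02 -0.06  0.04] w 13.8 q [-10.  13.  93.   0.  74.  -6.]
```

View pics/w4.png

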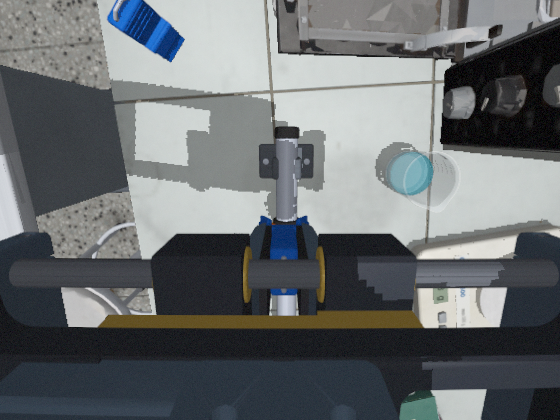

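```bash
python3 -m handwheel '{"gripper":[1,1,1,1,1],"offset":[[0,0,40],[0,0,80],[0,0,115],[0,0,115],[0,0,115]],"rot":[[0,0,0],[0,0,0],[0,0,0],[0,0,0],[0,0,0]]}'
python3 - <<'E'
from h import *
st=state();show(st);im=grab_frame('wrist');np.save('w5.npy',im);np.save('w5st.npy',st,allow_pickle=True);save(im,'w5.png',(180,0,400,320),2);save(im,'w5c.png',(240,90,330,230),4)
E
```

```text
time_s: 6.23
ee_pos: [514.7, -194.8, 241.0]
ee_rot: [-165.3, 90.0, 101.1]
force: [-0.8, 0.1, 0.2]
gripper_width: 14.1
t 6.23 pos [ 514.7 -194.8  241. ] tooly yaw -3.56 x [-0.     0.001 -1.   ] z [-0.06 -1.   -0.  ] F [-0.8  0.1  0.2] T [ 0.04 -0.12 -0.01] w 14.1 q [-22.  15.  90.   0.  75. -18.]
```

View pics/w5.png

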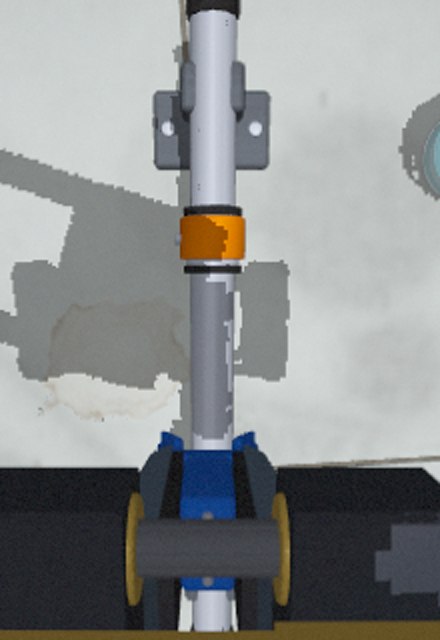

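View pics/w5c.png

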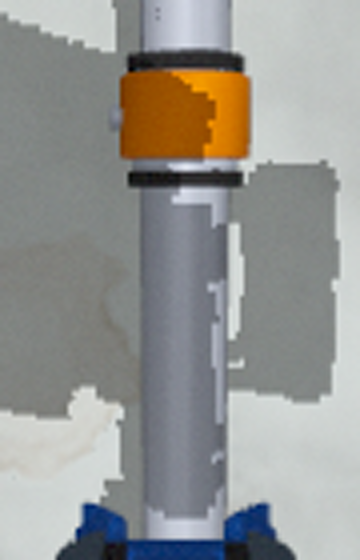

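```bash
python3 - <<'E'
from h import *
im=np.load('w5.npy').astype(float);st=np.load('w5st.npy',allow_pickle=True).item()
for r in (12,20,30,38,90,95,122,150,160,170,180,190,200,210):
    row=im[r-1:r+2].mean(0)
    print(r,' '.join('%d:%d'%(c,row[c].mean()) for c in range(269,304)))
E
```

```text
12 269:204 270:132 271:127 272:126 273:177 274:155 275:120 276:139 277:151 278:161 279:171 280:179 281:184 282:190 283:196 284:201 285:207 286:211 287:207 288:204 289:202 290:198 291:193 292:189 293:171 294:180 295:169 296:160 297:147 298:159 299:205 300:205 301:205 302:205 303:205
20 269:204 270:190 271:117 272:104 273:108 274:134 275:119 276:138 277:149 278:160 279:171 280:180 281:185 282:190 283:195 284:201 285:209 286:211 287:208 288:202 289:201 290:197 291:193 292:191 293:187 294:180 295:169 296:159 297:149 298:172 299:207 300:207 301:207 302:207 303:206
30 269:134 270:127 271:95 272:76 273:81 274:89 275:104 276:125 277:151 278:160 279:171 280:179 281:185 282:191 283:196 284:202 285:209 286:213 287:208 288:203 289:201 290:196 291:193 292:191 293:186 294:178 295:167 296:133 297:126 298:140 299:160 300:172 301:193 302:201 303:207
38 269:142 270:66 271:87 272:102 273:114 274:114 275:114 276:114 277:118 278:162 279:171 280:179 281:185 282:191 283:197 284:204 285:210 286:212 287:208 288:203 289:201 290:196 291:193 292:193 293:186 294:175 295:140 296:111 297:112 298:111 299:111 300:10
[... 2136 characters left out ...]
:131 288:124 289:122 290:120 291:119 292:117 293:116 294:164 295:152 296:134 297:208 298:207 299:208 300:208 301:208 302:209 303:209
200 269:212 270:130 271:130 272:129 273:131 274:130 275:109 276:103 277:112 278:116 279:120 280:122 281:127 282:134 283:138 284:136 285:138 286:138 287:131 288:125 289:123 290:120 291:119 292:117 293:112 294:105 295:102 296:129 297:202 298:202 299:202 300:202 301:203 302:202 303:202
210 269:153 270:152 271:130 272:128 273:131 274:128 275:119 276:104 277:114 278:119 279:121 280:123 281:126 282:133 283:137 284:136 285:136 286:137 287:129 288:125 289:122 290:120 291:117 292:116 293:112 294:106 295:106 296:131 297:198 298:198 299:196 300:198 301:200 302:199 303:200
```

```bash
python3 - <<'E'
from h import *
st=np.load('w5st.npy',allow_pickle=True).item()
c=[(286.4,12),(286.3,20),(286.0,90),(285.6,150),(285.6,170),(285.5,200),(285.6,210)]
X=atz('wrist',c,95,st);print(X.round(1))
k=np.polyfit(X[:,1],X[:,0],1);print('slope deg',np.degrees(np.arctan(k[0])),'x at -170',np.polyval(k,-170),'resid',(X[:,0]-np.polyval(k,X[:,1])).round(2))
# end cap & collar
print('end',atz('wrist',[(287,0)],106,st).round(1))
C=atz('wrist',[(286,108),(286,129.5)],111,st);print('collar faces (z111)',C.round(1)); print('buffer',atz('wrist',[(286,132.8),(286,136.8)],109.5,st).round(1))
# clip in hand axis
E
```

```text
[[ 528.2  -19.2   95. ]
 [ 527.8  -25.8   95. ]
 [ 523.8  -86.7   95. ]
 [ 520.  -143.4   95. ]
 [ 518.8 -163.3   95. ]
 [ 516.8 -194.4   95. ]
 [ 516.2 -205.1   95. ]]
slope deg 3.716955701282318 x at -170 518.3875395176073 resid [ 0.06 -0.    0.   -0.14 -0.05 -0.01  0.14]
end [[529.  -13.5 106. ]]
collar faces (z111) [[ 522.6 -104.5  111. ]
 [ 521.4 -123.7  111. ]]
buffer [[ 521.3 -126.7  109.5]
 [ 521.1 -130.4  109.5]]
```

```bash
python3 - <<'E'
from h import *
show();goto([517.7,-182,165],-3.7)
E
```

```text
t 6.28 pos [ 514.8 -193.8  241. ] tooly yaw -3.47 x [-0.     0.001 -1.   ] z [-0.06 -1.   -0.  ] F [-0.5  0.6 -0.3] T [ 0.03 -0.07  0.03] w 13.8 q [-22.  15.  90.   0.  75. -18.]
off [ 76.    2.2 -11.8] rot [ 0.23 -0.05  0.01]
```

```bash
python3 -m handwheel '{"gripper":[1,1,1,1,1],"offset":[[25,2,-6],[50,2,-12],[74,2,-12],[74,2,-12],[74,2,-12]],"rot":[[0.2,0,0],[0.2,0,0],[0.2,0,0],[0.2,0,0],[0.2,0,0]]}'
python3 - <<'E'
from h import *
st=state();show(st);im=grab_frame('wrist');np.save('w6.npy',im);np.save('w6st.npy',st,allow_pickle=True);save(im,'w6.png',(220,40,350,320),2.1);save(im,'w6c.png',(250,120,320,240),5);im=grab_frame('side');save(im,'s6.png',(240,130,360,250),5)
goto([517.7,-182,150],-3.7)
E
```

```text
time_s: 6.7
ee_pos: [517.4, -181.0, 166.6]
ee_rot: [-113.1, 89.9, 153.4]
force: [0.5, 0.8, -0.3]
gripper_width: 13.7
t 6.7 pos [ 517.4 -181.   166.6] tooly yaw -3.53 x [-0.002  0.001 -1.   ] z [-0.06 -1.   -0.  ] F [ 0.5  0.8 -0.3] T [-0.01 -0.11 -0.05] w 13.7 q [-20.  18.  97.   0.  65. -17.]
off [18.7 -1.4 -0.3] rot [ 0.12  0.04 -0.16]
```

View pics/w6c.png

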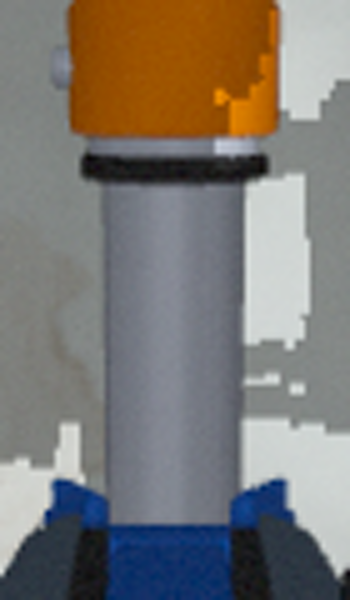

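View pics/s6.png

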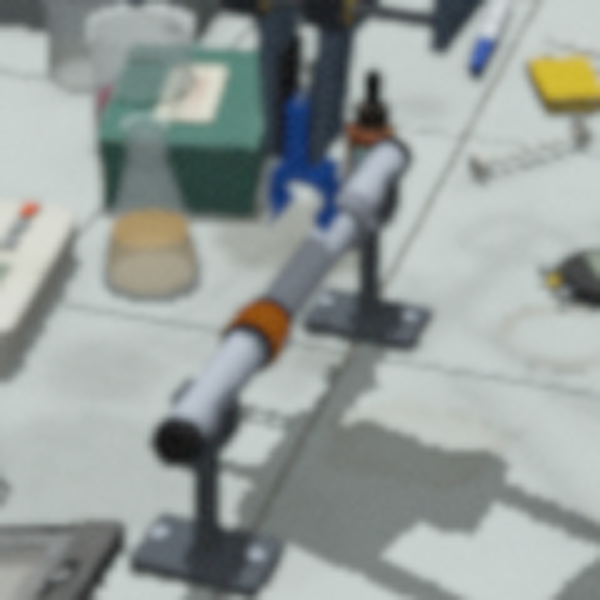

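```bash
python3 -m handwheel '{"gripper":[1,1],"offset":[[0,0,0],[0,0,0]],"rot":[[0,0,0],[0,0,0]]}' ; python3 - <<'E'
from h import *
show()
st=state();im=grab_frame('wrist').astype(float)
for r in (160,175,190,205,215):
    row=im[r-1:r+2].mean(0); print(r,' '.join('%d:%d'%(c,row[c].mean()) for c in list(range(267,275))+list(range(294,302))))
np.save('w7.npy',im)
E
```

```text
time_s: 6.97
ee_pos: [518.7, -183.1, 168.6]
ee_rot: [73.1, 89.8, -20.5]
force: [1.0, -0.2, -1.3]
gripper_width: 13.8
t 6.97 pos [ 518.7 -183.1  168.6] tooly yaw -3.65 x [ 0.003 -0.001 -1.   ] z [-0.06 -1.    0.  ] F [ 1.  -0.2 -1.3] T [-0.01 -0.1  -0.03] w 13.8 q [-21.  18.  97.   0.  65. -17.]
160 267:130 268:100 269:106 270:113 271:115 272:117 273:119 274:121 294:102 295:99 296:158 297:206 298:208 299:208 300:209 301:208
175 267:130 268:99 269:104 270:111 271:113 272:116 273:119 274:120 294:101 295:103 296:187 297:210 298:211 299:210 300:209 301:210
190 267:130 268:108 269:103 270:110 271:113 272:115 273:118 274:122 294:98 295:92 296:122 297:131 298:131 299:131 300:130 301:131
205 267:121 268:108 269:97 270:110 271:114 272:116 273:119 274:121 294:101 295:103 296:206 297:207 298:207 299:208 300:208 301:208
215 267:128 268:130 269:97 270:111 271:115 272:116 273:118 274:121 294:98 295:101 296:201 297:201 298:201 299:201 300:198 301:199
```

```bash
python3 -m handwheel '{"gripper":[1,1,1,1,1],"offset":[[0,0,0],[0,0,0],[0,0,0],[0,0,0],[0,0,0]],"rot":[[0,0,0],[0,0,0],[0,0,0],[0,0,0],[0,0,0]]}' ; python3 - <<'E'
from h import *
for i in range(5):
    show()
    im=grab_frame('wrist').astype(float)
    for r in (175,205):
        row=im[r-1:r+2].mean(0); print(r,' '.join('%d:%d'%(c,row[c].mean()) for c in list(range(267,275))+list(range(294,302))))
E
```

```text
time_s: 7.43
ee_pos: [517.8, -183.1, 166.9]
ee_rot: [-45.5, 90.0, -139.1]
force: [-0.2, 0.3, -0.1]
gripper_width: 13.7
t 7.43 pos [ 517.8 -183.1  166.9] tooly yaw -3.67 x [-0. -0. -1.] z [-0.06 -1.    0.  ] F [-0.2  0.3 -0.1] T [-0.03 -0.06 -0.  ] w 13.7 q [-21.  18.  97.  -0.  65. -17.]
175 267:129 268:130 269:119 270:99 271:109 272:113 273:113 274:118 294:109 295:102 296:100 297:126 298:210 299:211 300:210 301:211
205 267:123 268:123 269:118 270:92 271:109 272:114 273:116 274:118 294:107 295:101 296:99 297:151 298:206 299:207 300:207 301:208
t 7.48 pos [ 517.8 -183.1  166.9] tooly yaw -3.67 x [-0. -0. -1.] z [-0.06 -1.    0.  ] F [ 0.3  0.9 -0.2] T [-0.05 -0.05  0.  ] w 13.6 q [-21.  18.  97.  -0.  65. -17.]
175 267:129 268:131 269:117 270:99 271:108 272:114 273:116 274:119 294:108 295:102 296:100 297:118 298:211 299:211 300:211 301:211
205 267:123 268:120 269:118 270:94 271:108 272:114 273:117 274:118 294:108 295:100 296:97 297:152 298:207 299:208 300:208 301:209
t 7.53 pos [ 517.8 -183.1  166.9] tooly yaw -3.67 x [-0. -0. -1.] z [-0.06 -1.    0.  ] F [ 0.3  0.3 -1.1] T [ 0.02 -0.
[... 474 characters left out ...]
-17.]
175 267:128 268:130 269:120 270:100 271:110 272:113 273:116 274:118 294:110 295:104 296:100 297:128 298:211 299:211 300:211 301:211
205 267:123 268:122 269:118 270:93 271:109 272:112 273:116 274:118 294:107 295:101 296:100 297:160 298:207 299:208 300:208 301:208
t 7.63 pos [ 517.9 -183.   166.9] tooly yaw -3.66 x [-0. -0. -1.] z [-0.06 -1.    0.  ] F [ 0.3  0.6 -0.9] T [ 0.03 -0.11  0.  ] w 13.9 q [-21.  18.  97.  -0.  65. -17.]
175 267:129 268:130 269:120 270:99 271:110 272:116 273:115 274:117 294:109 295:103 296:100 297:126 298:210 299:210 300:211 301:211
205 267:122 268:122 269:119 270:91 271:108 272:113 273:116 274:118 294:107 295:102 296:100 297:159 298:207 299:207 300:208 301:208
```

```bash
python3 -m handwheel '{"gripper":[1,1,1,1,1],"offset":[[6,-0.4,0],[12,-0.4,0],[18,-0.4,0],[18,-0.4,0],[18,-0.4,0]],"rot":[[0,0,0],[0,0,0],[0,0,0],[0,0,0],[0,0,0]]}' ;python3 -m handwheel '{"gripper":[1,1,1,1,1],"offset":[[0,0,0],[0,0,0],[0,0,0],[0,0,0],[0,0,0]],"rot":[[0,0,0],[0,0,0],[0,0,0],[0,0,0],[0,0,0]]}' ; python3 - <<'E'
from h import *
show()
im=grab_frame('wrist');save(im,'w8.png',(235,110,335,260),4);im=grab_frame('side');save(im,'s8.png',(270,130,340,210),7)
E
```

```text
time_s: 8.1
ee_pos: [517.0, -182.8, 148.2]
ee_rot: [-104.7, 89.9, 161.7]
force: [0.2, 0.7, 0.9]
gripper_width: 13.8
time_s: 8.52
ee_pos: [517.5, -183.0, 149.1]
ee_rot: [64.9, 90.0, -28.8]
force: [0.1, 0.8, -1.0]
gripper_width: 13.8
t 8.52 pos [ 517.5 -183.   149.1] tooly yaw -3.66 x [ 0. -0. -1.] z [-0.06 -1.    0.  ] F [ 0.1  0.8 -1. ] T [ 0.   -0.12  0.04] w 13.8 q [-21.  19.  99.  -0.  62. -17.]
```

View pics/w8.png

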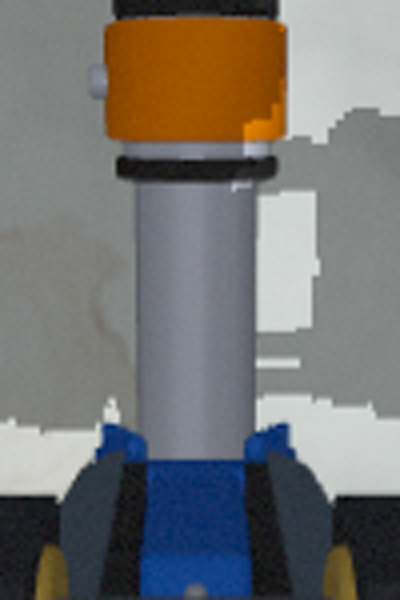

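View pics/s8.png

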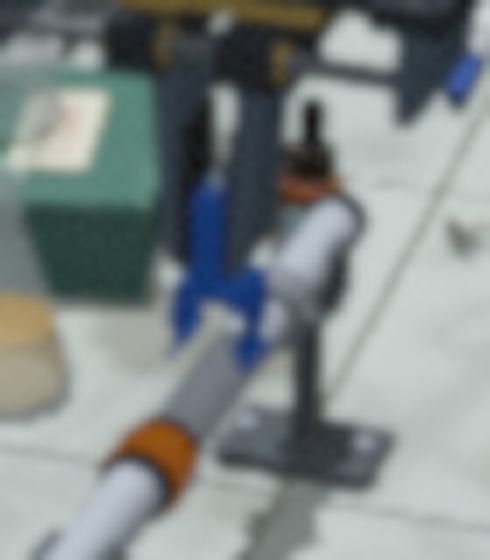

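```bash
python3 -m handwheel '{"gripper":[1,1,1,1,1],"offset":[[1.5,0,0],[3,0,0],[4.5,0,0],[6,0,0],[6,0,0]],"rot":[[0,0,0],[0,0,0],[0,0,0],[0,0,0],[0,0,0]]}' ;python3 -m handwheel '{"gripper":[1,1,1,1],"offset":[[1,0,0],[2,0,0],[3,0,0],[3,0,0]],"rot":[[0,0,0],[0,0,0],[0,0,0],[0,0,0]]}'  ;python3 -m handwheel '{"gripper":[1,1,1,1],"offset":[[0.7,0,0],[1.4,0,0],[2,0,0],[2,0,0]],"rot":[[0,0,0],[0,0,0],[0,0,0],[0,0,0]]}' ; python3 - <<'E'
from h import *
show()
E
```

```text
time_s: 9.03
ee_pos: [517.2, -182.9, 142.5]
ee_rot: [-102.5, 90.0, 163.8]
force: [0.5, 0.2, -1.1]
gripper_width: 13.7
time_s: 9.37
ee_pos: [517.3, -182.9, 139.7]
ee_rot: [-99.4, 90.0, 166.9]
force: [0.5, -0.3, -0.4]
gripper_width: 13.7
time_s: 9.7
ee_pos: [517.4, -183.0, 137.9]
ee_rot: [-71.5, 90.0, -165.1]
force: [0.3, 0.8, -1.5]
gripper_width: 13.9
t 9.7 pos [ 517.4 -183.   137.9] tooly yaw -3.66 x [-0. -0. -1.] z [-0.06 -1.    0.  ] F [ 0.3  0.8 -1.5] T [-0.04 -0.09 -0.03] w 13.9 q [-21.  19. 100.  -0.  61. -17.]
```

```bash
for i in 1; do :; done; python3 -m handwheel '{"gripper":[1,1,1,1],"offset":[[0.5,0,0],[1,0,0],[1.5,0,0],[1.5,0,0]],"rot":[[0,0,0],[0,0,0],[0,0,0],[0,0,0]]}' ;python3 -m handwheel '{"gripper":[1,1,1,1],"offset":[[0.5,0,0],[1,0,0],[1.5,0,0],[1.5,0,0]],"rot":[[0,0,0],[0,0,0],[0,0,0],[0,0,0]]}'; python3 - <<'E'
from h import *
show()
E
```

```text
time_s: 10.03
ee_pos: [517.7, -183.1, 136.6]
ee_rot: [73.7, 90.0, -20.0]
force: [1.4, -0.1, -0.6]
gripper_width: 13.7
time_s: 10.37
ee_pos: [517.9, -183.1, 136.2]
ee_rot: [70.3, 89.9, -23.3]
force: [-1.3, 1.1, 7.1]
gripper_width: 13.6
t 10.37 pos [ 517.9 -183.1  136.2] tooly yaw -3.66 x [ 0.002 -0.001 -1.   ] z [-0.06 -1.    0.  ] F [-1.3  1.1  7.1] T [ 0.16  0.19 -0.01] w 13.6 q [-21.  19. 100.  -0.  61. -17.]
```

```bash
python3 -m handwheel '{"gripper":[1,1,1],"offset":[[0.5,0,0],[1,0,0],[1,0,0]],"rot":[[0,0,0],[0,0,0],[0,0,0]]}' ;python3 -m handwheel '{"gripper":[1,1,1],"offset":[[0.5,0,0],[1,0,0],[1,0,0]],"rot":[[0,0,0],[0,0,0],[0,0,0]]}'; python3 - <<'E'
from h import *
show()
E
```

```text
time_s: 10.62
ee_pos: [518.1, -183.2, 135.7]
ee_rot: [71.7, 89.9, -22.0]
force: [-1.2, 0.3, 8.8]
gripper_width: 13.6
time_s: 10.87
ee_pos: [518.1, -183.3, 135.0]
ee_rot: [68.9, 89.8, -24.7]
force: [-1.4, 0.3, 10.2]
gripper_width: 13.9
t 10.87 pos [ 518.1 -183.3  135. ] tooly yaw -3.66 x [ 0.003 -0.001 -1.   ] z [-0.06 -1.    0.  ] F [-1.4  0.3 10.2] T [0.1  0.27 0.03] w 13.9 q [-21.  20. 100.  -0.  60. -17.]
```

```bash
python3 -m handwheel '{"gripper":[1,1,1],"offset":[[0.5,0,0],[1,0,0],[1,0,0]],"rot":[[0,0,0],[0,0,0],[0,0,0]]}' ;python3 -m handwheel '{"gripper":[1,1,1],"offset":[[0.5,0,0],[1,0,0],[1,0,0]],"rot":[[0,0,0],[0,0,0],[0,0,0]]}'; python3 -m handwheel '{"gripper":[1,1,1],"offset":[[0.5,0,0],[1,0,0],[1,0,0]],"rot":[[0,0,0],[0,0,0],[0,0,0]]}';python3 - <<'E'
from h import *
show()
E
```

```text
time_s: 11.12
ee_pos: [518.1, -183.4, 134.0]
ee_rot: [65.9, 89.8, -27.7]
force: [-1.5, -0.3, 10.3]
gripper_width: 13.9
time_s: 11.37
ee_pos: [518.2, -183.4, 132.9]
ee_rot: [64.1, 89.8, -29.6]
force: [-1.9, 0.8, 9.4]
gripper_width: 13.7
time_s: 11.62
ee_pos: [518.1, -183.4, 131.7]
ee_rot: [63.3, 89.8, -30.4]
force: [-1.2, 0.5, 8.5]
gripper_width: 13.9
t 11.62 pos [ 518.1 -183.4  131.7] tooly yaw -3.65 x [ 0.002 -0.001 -1.   ] z [-0.06 -1.    0.  ] F [-1.2  0.5  8.5] T [-0.06  0.25 -0.02] w 13.9 q [-21.  20. 100.  -0.  60. -17.]
```

```bash
python3 -m handwheel '{"gripper":[1,1,1,1],"offset":[[0.5,0,0],[1,0,0],[1.5,0,0],[1.5,0,0]],"rot":[[0,0,0],[0,0,0],[0,0,0],[0,0,0]]}' ;python3 -m handwheel '{"gripper":[1,1,1,1],"offset":[[0.5,0,0],[1,0,0],[1.5,0,0],[1.5,0,0]],"rot":[[0,0,0],[0,0,0],[0,0,0],[0,0,0]]}' ; python3 -m handwheel '{"gripper":[1,1,1,1],"offset":[[0.5,0,0],[1,0,0],[1.5,0,0],[1.5,0,0]],"rot":[[0,0,0],[0,0,0],[0,0,0],[0,0,0]]}' ;python3 - <<'E'
from h import *
show()
E
```

```text
time_s: 11.95
ee_pos: [518.0, -183.4, 129.8]
ee_rot: [60.4, 89.9, -33.2]
force: [-0.8, 0.5, 7.0]
gripper_width: 14.2
time_s: 12.28
ee_pos: [517.8, -183.3, 127.6]
ee_rot: [58.3, 89.9, -35.3]
force: [-0.4, -0.7, 3.9]
gripper_width: 13.8
time_s: 12.62
ee_pos: [517.5, -183.0, 125.0]
ee_rot: [-19.8, 90.0, -113.5]
force: [1.2, -0.9, -0.2]
gripper_width: 13.1
t 12.62 pos [ 517.5 -183.   125. ] tooly yaw -3.66 x [-0. -0. -1.] z [-0.06 -1.    0.  ] F [ 1.2 -0.9 -0.2] T [-0.15 -0.28 -0.02] w 13.1 q [-21.  20. 101.  -0.  59. -17.]
```

Arms have snapped past the widest point. I'll press on until the crown seats.

```bash
python3 -m handwheel '{"gripper":[1,1,1,1],"offset":[[0.5,0,0],[1,0,0],[1.5,0,0],[1.5,0,0]],"rot":[[0,0,0],[0,0,0],[0,0,0],[0,0,0]]}' ;python3 -m handwheel '{"gripper":[1,1,1,1],"offset":[[0.5,0,0],[1,0,0],[1.5,0,0],[1.5,0,0]],"rot":[[0,0,0],[0,0,0],[0,0,0],[0,0,0]]}' ; python3 -m handwheel '{"gripper":[1,1,1],"offset":[[0.5,0,0],[1,0,0],[1,0,0]],"rot":[[0,0,0],[0,0,0],[0,0,0]]}' ;python3 - <<'E'
from h import *
show()
E
```

```text
time_s: 12.95
ee_pos: [517.4, -182.8, 123.4]
ee_rot: [-121.3, 90.0, 145.0]
force: [2.0, -1.6, -2.9]
gripper_width: 13.8
time_s: 13.28
ee_pos: [517.3, -182.8, 122.1]
ee_rot: [-122.1, 90.0, 144.2]
force: [1.9, 1.1, -3.4]
gripper_width: 13.7
time_s: 13.53
ee_pos: [517.4, -182.9, 121.3]
ee_rot: [-118.6, 90.0, 147.7]
force: [1.7, 0.5, -3.7]
gripper_width: 13.8
t 13.53 pos [ 517.4 -182.9  121.3] tooly yaw -3.66 x [-0.  0. -1.] z [-0.06 -1.   -0.  ] F [ 1.7  0.5 -3.7] T [-0.03 -0.47 -0.02] w 13.8 q [-21.  20. 101.   0.  59. -17.]
```

```bash
python3 -m handwheel '{"gripper":[1,1,1],"offset":[[0.5,0,0],[1,0,0],[1,0,0]],"rot":[[0,0,0],[0,0,0],[0,0,0]]}' ;python3 -m handwheel '{"gripper":[1,1,1],"offset":[[0.5,0,0],[1,0,0],[1,0,0]],"rot":[[0,0,0],[0,0,0],[0,0,0]]}' ;python3 - <<'E'
from h import *
show()
E
```

```text
time_s: 13.78
ee_pos: [517.6, -183.0, 120.9]
ee_rot: [80.6, 90.0, -13.1]
force: [1.0, 0.5, 1.1]
gripper_width: 14.0
time_s: 14.03
ee_pos: [517.6, -183.0, 120.8]
ee_rot: [74.8, 89.9, -18.9]
force: [-1.5, 0.8, 7.6]
gripper_width: 13.7
t 14.03 pos [ 517.6 -183.   120.8] tooly yaw -3.66 x [ 0.001 -0.    -1.   ] z [-0.06 -1.    0.  ] F [-1.5  0.8  7.6] T [ 0.29  0.11 -0.01] w 13.7 q [-21.  20. 101.   0.  59. -17.]
```

```bash
python3 -m handwheel '{"gripper":[1,1,1],"offset":[[0.5,0,0],[1,0,0],[1,0,0]],"rot":[[0,0,0],[0,0,0],[0,0,0]]}' ;python3 - <<'E'
from h import *
show()
im=grab_frame('wrist');save(im,'w9.png',(235,110,335,260),4);im=grab_frame('side');save(im,'s9.png',(270,130,340,210),7)
E
```

```text
time_s: 14.28
ee_pos: [517.6, -183.0, 120.8]
ee_rot: [73.5, 89.9, -20.2]
force: [-3.1, 2.3, 12.7]
gripper_width: 13.9
t 14.28 pos [ 517.6 -183.   120.8] tooly yaw -3.66 x [ 0.001 -0.001 -1.   ] z [-0.06 -1.    0.  ] F [-3.1  2.3 12.7] T [ 0.41  0.43 -0.02] w 13.9 q [-21.  20. 101.   0.  59. -17.]
```

View pics/w9.png

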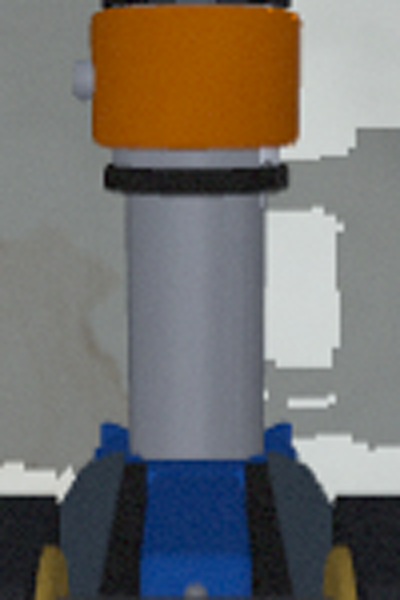

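View pics/s9.png

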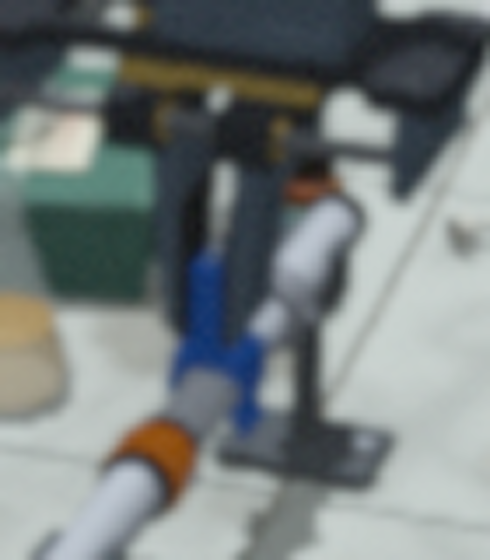

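```bash
python3 -m handwheel '{"gripper":[1,1,1,1],"offset":[[-1,0,0],[-2,0,0],[-2.4,0,0],[-2.4,0,0]],"rot":[[0,0,0],[0,0,0],[0,0,0],[0,0,0]]}' ;python3 - <<'E'
from h import *
show()
E
python3 -m handwheel '{"gripper":[1,1,1,1,1],"offset":[[0,0,-1.5],[0,0,-4],[0,0,-7],[0,0,-10],[0,0,-12]],"rot":[[0,0,0],[0,0,0],[0,0,0],[0,0,0],[0,0,0]]}' ;python3 - <<'E'
from h import *
show()
E
```

```text
time_s: 14.72
ee_pos: [517.5, -183.0, 120.9]
ee_rot: [99.4, 90.0, 5.7]
force: [0.2, 0.8, 2.4]
gripper_width: 13.8
t 14.72 pos [ 517.5 -183.   120.9] tooly yaw -3.66 x [ 0.  0. -1.] z [-0.06 -1.   -0.  ] F [0.2 0.8 2.4] T [ 0.16 -0.25  0.01] w 13.8 q [-21.  20. 101.   0.  59. -17.]
time_s: 15.13
ee_pos: [518.4, -171.1, 120.9]
ee_rot: [20.7, 89.9, -73.0]
force: [-0.7, -3.6, 0.8]
gripper_width: 13.8
t 15.13 pos [ 518.4 -171.1  120.9] tooly yaw -3.64 x [ 0.    -0.001 -1.   ] z [-0.06 -1.    0.  ] F [-0.7 -3.6  0.8] T [-0.93 -0.18 -0.01] w 13.8 q [-19.  20. 101.  -0.  58. -16.]
```

```bash
python3 -m handwheel '{"gripper":[1,1,1,1,1],"offset":[[0,0,-2.5],[0,0,-5],[0,0,-7.5],[0,0,-10],[0,0,-12]],"rot":[[0,0,0],[0,0,0],[0,0,0],[0,0,0],[0,0,0]]}' ;python3 -m handwheel '{"gripper":[1,1,1,1,1],"offset":[[0,0,-2.5],[0,0,-5],[0,0,-7.5],[0,0,-9],[0,0,-9]],"rot":[[0,0,0],[0,0,0],[0,0,0],[0,0,0],[0,0,0]]}' ;python3 - <<'E'
from h import *
st=state();show(st);im=grab_frame('wrist');save(im,'w10.png',(235,110,335,260),4)
E
```

```text
time_s: 15.55
ee_pos: [519.1, -158.7, 120.9]
ee_rot: [67.9, 90.0, -25.7]
force: [0.7, -5.0, 1.2]
gripper_width: 13.9
time_s: 15.97
ee_pos: [519.6, -149.5, 120.9]
ee_rot: [171.9, 90.0, 78.2]
force: [1.1, -2.0, 1.3]
gripper_width: 13.8
t 15.97 pos [ 519.6 -149.5  120.9] tooly yaw -3.66 x [ 0.     0.001 -1.   ] z [-0.06 -1.   -0.  ] F [ 1.1 -2.   1.3] T [-0.58 -0.35  0.11] w 13.8 q [-17.  20. 102.   0.  58. -14.]
```

View pics/w10.png

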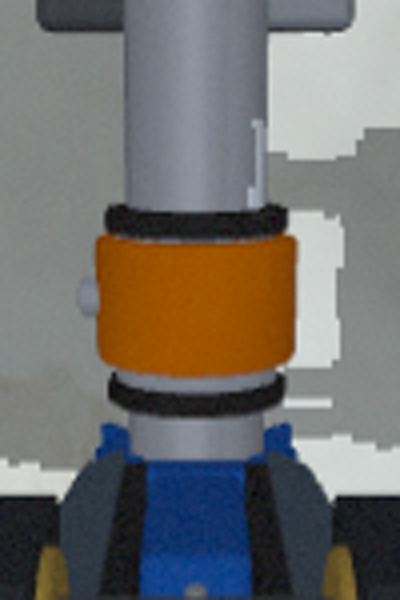

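```bash
python3 -m handwheel '{"gripper":[1,1,1,1,1],"offset":[[0,0,-1],[0,0,-2],[0,0,-3],[0,0,-4],[0,0,-4]],"rot":[[0,0,0],[0,0,0],[0,0,0],[0,0,0],[0,0,0]]}' ;python3 -m handwheel '{"gripper":[1,1,1],"offset":[[0,0,-0.5],[0,0,-1],[0,0,-1]],"rot":[[0,0,0],[0,0,0],[0,0,0]]}' ; python3 -m handwheel '{"gripper":[1,1,1],"offset":[[0,0,-0.5],[0,0,-1],[0,0,-1]],"rot":[[0,0,0],[0,0,0],[0,0,0]]}'
```

```text
time_s: 16.43
ee_pos: [519.9, -145.9, 120.9]
ee_rot: [119.6, 90.0, 26.0]
force: [1.8, -4.2, 0.8]
gripper_width: 13.9
time_s: 16.68
ee_pos: [519.9, -145.0, 120.9]
ee_rot: [75.8, 90.0, -17.9]
force: [2.3, -4.3, 0.9]
gripper_width: 14.0
time_s: 16.93
ee_pos: [520.0, -144.0, 120.9]
ee_rot: [88.2, 90.0, -5.5]
force: [1.4, -3.3, 0.7]
gripper_width: 13.8
```

```bash
python3 -m handwheel '{"gripper":[1,1,1],"offset":[[0,0,-0.5],[0,0,-1],[0,0,-1]],"rot":[[0,0,0],[0,0,0],[0,0,0]]}' ; python3 -m handwheel '{"gripper":[1,1,1],"offset":[[0,0,-0.4],[0,0,-0.8],[0,0,-0.8]],"rot":[[0,0,0],[0,0,0],[0,0,0]]}'
```

```text
time_s: 17.18
ee_pos: [520.1, -143.0, 120.9]
ee_rot: [85.4, 90.0, -8.3]
force: [2.0, -4.4, 2.0]
gripper_width: 13.6
time_s: 17.43
ee_pos: [520.1, -142.6, 120.9]
ee_rot: [9.2, 90.0, -84.5]
force: [0.7, -5.1, 1.0]
gripper_width: 13.9
```

```bash
python3 -m handwheel '{"gripper":[1,1,1],"offset":[[0,0,-0.4],[0,0,-0.8],[0,0,-0.8]],"rot":[[0,0,0],[0,0,0],[0,0,0]]}'
```

```text
time_s: 17.68
ee_pos: [520.1, -142.5, 120.9]
ee_rot: [5.3, 89.9, -88.3]
force: [0.3, -7.9, 1.7]
gripper_width: 13.7
```

```bash
python3 - <<'E'
from h import *
show();im=grab_frame('wrist');save(im,'w11.png',(235,110,335,260),4)
E
```

```text
t 17.68 pos [ 520.1 -142.5  120.9] tooly yaw -3.62 x [ 0.    -0.002 -1.   ] z [-0.06 -1.    0.  ] F [ 0.3 -7.9  1.7] T [-1.53 -0.27 -0.03] w 13.7 q [-16.  20. 102.  -0.  58. -13.]
```

View pics/w11.png

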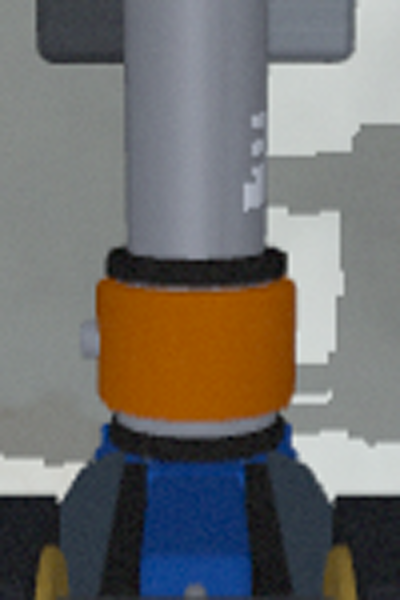

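```bash
python3 -m handwheel '{"gripper":[1,1,1,1,1],"offset":[[0,0,-0.5],[0,0,-0.9],[0,0,-0.9],[0,0,-0.9],[0,0,-0.9]],"rot":[[0,0,0],[0,0,0],[0,0,0],[0,0,0],[0,0,0]]}'
```

```text
time_s: 18.15
ee_pos: [520.1, -142.4, 120.9]
ee_rot: [3.2, 89.8, -90.4]
force: [0.1, -10.2, -0.1]
gripper_width: 14.2
```

```bash
python3 -m handwheel '{"gripper":[1,1,1,1],"offset":[[0,0,1],[0,0,2],[0,0,2.2],[0,0,2.2]],"rot":[[0,0,0],[0,0,0],[0,0,0],[0,0,0]]}' 10; python3 -m handwheel '{"gripper":[0.8,0.75,0.65,0.6,0.6],"offset":[[0,0,0],[0,0,0],[0,0,0],[0,0,0],[0,0,0]],"rot":[[0,0,0],[0,0,0],[0,0,0],[0,0,0],[0,0,0]]}'; python3 - <<'E'
from h import *
show();im=grab_frame('wrist');save(im,'w12.png',(215,110,355,260),4)
E
```

```text
time_s: 18.48
ee_pos: [520.1, -142.5, 120.9]
ee_rot: [165.2, 90.0, 71.6]
force: [1.9, -2.0, 0.9]
gripper_width: 13.7
time_s: 18.9
ee_pos: [519.6, -142.3, 120.6]
ee_rot: [-117.5, 89.9, 148.9]
force: [-0.4, -0.3, -0.2]
gripper_width: 35.9
t 18.9 pos [ 519.6 -142.3  120.6] tooly yaw -3.65 x [-0.001  0.001 -1.   ] z [-0.06 -1.   -0.  ] F [-0.4 -0.3 -0.2] T [-0.07 -0.09 -0.  ] w 35.9 q [-17.  20. 102.   0.  58. -13.]
```

View pics/w12.png

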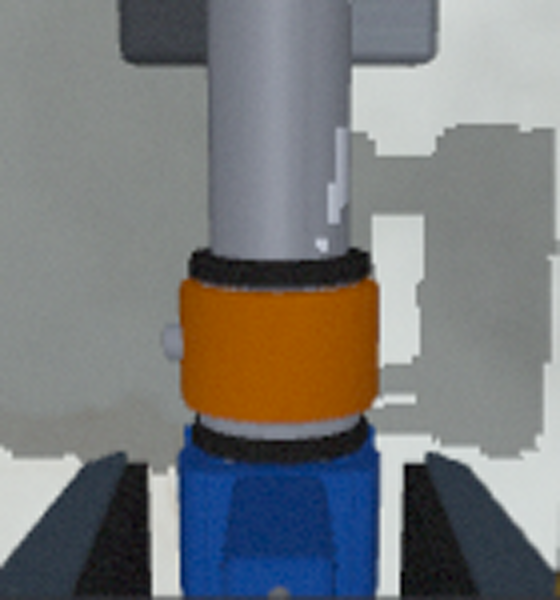

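The clip is free between the open fingers and still against the buffer. Lifting straight up to check.

```bash
python3 -m handwheel '{"gripper":[0.6,0.6,0.6,0.6,0.6],"offset":[[-8,0,0],[-25,0,0],[-50,0,0],[-80,0,0],[-110,0,0]],"rot":[[0,0,0],[0,0,0],[0,0,0],[0,0,0],[0,0,0]]}';python3 -m handwheel '{"gripper":[0.6,0.6,0.6,0.6,0.6],"offset":[[0,0,25],[0,0,50],[0,0,50],[0,0,50],[0,0,50]],"rot":[[0,0,0],[0,0,0],[0,0,0],[0,0,0],[0,0,0]]}'; python3 - <<'E'
from h import *
st=state();show(st);im=grab_frame('wrist');save(im,'w13.png',(215,60,355,240),4);save(grab_frame('side'),'s13.png',(250,130,350,250),5);print(proj('wrist',[[520,-142.5,149]],st))
E
```

```text
time_s: 19.37
ee_pos: [519.6, -142.6, 232.3]
ee_rot: [-108.0, 90.0, 158.3]
force: [0.1, -0.2, 0.4]
gripper_width: 36.7
time_s: 19.78
ee_pos: [516.6, -192.2, 231.0]
ee_rot: [-159.8, 90.0, 106.5]
force: [0.4, -0.0, -0.5]
gripper_width: 36.4
t 19.78 pos [ 516.6 -192.2  231. ] tooly yaw -3.69 x [-0.     0.001 -1.   ] z [-0.06 -1.   -0.  ] F [ 0.4 -0.  -0.5] T [-0.01 -0.06  0.  ] w 36.4 q [-22.  16.  91.   0.  73. -18.]
[[283.75888346 156.26598733]]
```

View pics/w13.png

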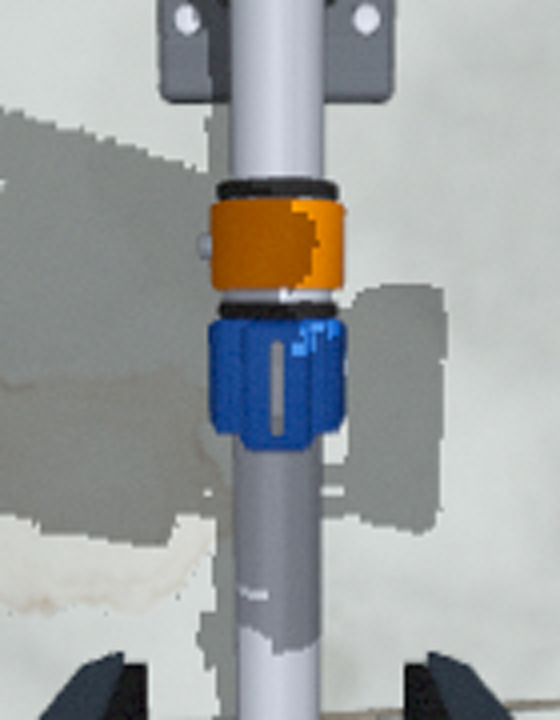

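View pics/s13.png

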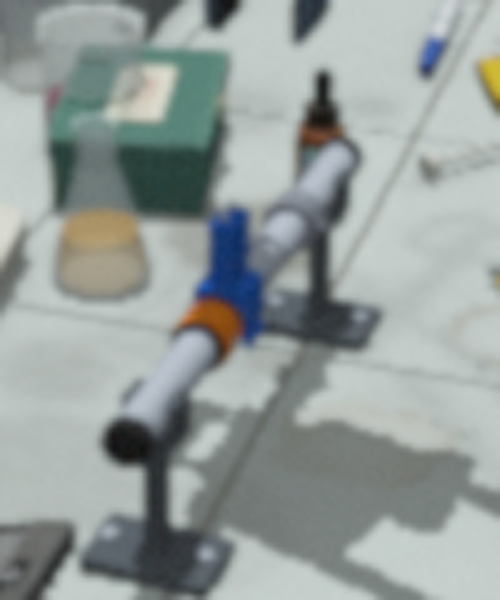

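```bash
python3 - <<'E'
from h import *
show();print(job_done())
E
```

```text
t 19.88 pos [ 516.7 -191.9  230.8] tooly yaw -3.63 x [-0.     0.001 -1.   ] z [-0.06 -1.   -0.  ] F [ 0.6  0.2 -0.9] T [ 0.   -0.13  0.02] w 36.5 q [-22.  16.  91.   0.  73. -18.]
the job is handed in; nothing more can be done
None
```

The smallest blue clip is snapped home on the rail and left butted against the orange collar's inner buffer. I handed the job in at 19.9 s; the hand-in gave no verdict.

- **Snap:** I gripped the clip by its tab and pressed it down midway between the collars. The push peaked around 10 N at the snap. The force then rose steeply at a TCP height of 120.8 mm (121 predicted for fully home), and I stopped at 12.7 N.
- **Slide and butt:** The clip slid with about 3–5 N. At the buffer it stopped moving and the wrist force reached 10 N. Taking off the sliding friction, I estimate 5–7 N on the buffer, but that force was not measured directly.
- **Release:** I eased the load off, opened the fingers and lifted straight up.
- **Last checks:** The final wrist and side pictures show the clip upright, in line with the rail and touching the buffer. By the gripper's position at the butt, its centre is about 28–29 mm from the collar's centre. The wrist force is back near zero.
- **Bystanders:** I kept the arm's path clear of them. The flask and dropper bottle look undisturbed in the side view; I did not check the beaker or stopwatch again at the end.
- **Disagreements:** The top camera put the clip's tab 3–4 mm away from the wrist camera's figure, and made the rail 331 mm long instead of 320. I used the wrist camera for both the grasp and the rail alignment.

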